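# Load a spacer rod in the V-groove length jig

### The arm

A 6-joint arm with a two-finger parallel gripper is mounted at the origin on the work surface. World frame = base frame: x ahead of the robot, y to its left, z up, the work surface at z = 0. Lengths are in mm, angles in rad, forces in N, time in s.
With the tool pointing down it reaches from about 275 to 1000 mm from the base axis. Payload 8.4 kg.
Tool frame: the origin (TCP) lies midway between the tips of the shut fingers; the grasp point (between the pads) lies 19 mm behind it (bot.grasp_offset is the distance from the TCP to the grasp point, in mm); z points along the fingers, y is the line along which they close (so a half turn about z gives the same grasp; the last joint's range is limited). The gripper opens to 85 mm and grips with 20 to 120 N. Pads are 22 mm wide; open, the fingers measure 114 mm over their backs; the gripper's body (76 mm by 85 mm) begins 54 mm behind the grasp point. The pads swing forward as they close: fully open they stand 13 mm farther back than shut.
Start: joints at [1.102, 0.353, 1.633, -0, 1.155, -0.002], TCP at [281.268, 558.136, 231.281] pointing down, gripper open.
Joint ranges: [-2.63, 2.63], [-0.92, 2.1], [0.06, 2.66], [-1.3, 4.44], [0, 2.69], [-3.02, 3.02]. Speed limits (rad/s): [2.22, 2.22, 2.79, 3.14, 3.14, 3.14].

### API

Orientations are given as a unit quaternion [w, x, y, z].
In Python, from bench import monitor, vision, bot gives the robot as it stands.
- The arm moves only by the tool play_rows, never from a script. Its argument "steps" is a list of rows, each a list of 3 entries, a list of its own where there are three numbers: the turn, a rotation vector about the tool's x, y, z each as a share of 90 degrees, from -1 to 1, then the shift along the tool's x, y, z each as a share of 200 mm, from -1 to 1, then the closure, from -1 (fully open) to 1 (shut), so that 0 is half open. A call has 1 to 20 rows; each row is the pose to reach, as a shift and turn from the pose commanded when the call began, along the tool's axes at that moment; what a row does not reach only later rows make up. A row lasts 1/8 s, in which the tool goes at most 62.5 mm and 10.7 degrees, less where a joint would pass 70% of its speed; a pose out of reach is approached as far as the arm can. A call with a number of a shift or a turn outside -1 to 1 is refused whole. A call with a gripper value outside its range is refused whole. The fingers move at their own pace and stop on an object; the grip force is fixed at half the most. Time passes only in rows, so rows that repeat a pose let the fingers close. It gives the time, the measured TCP pose, the force, the opening and the grip force at its end, in the units of the state.
- monitor.state(): the state, without advancing time (a new reading comes with each control period).
- vision.read_camera(name): name is "scene" or "top"; returns the picture (480x640x3 uint8, red, green, blue); there is no depth.
- vision.camera_params(name): a dict with "fx", "fy", "cx", "cy" (pixels), "distortion" ([k1, k2, p1, p2, k3] as OpenCV has them; the pictures are not rectified), "origin" and "attitude" of the camera in the world. Camera axes: x right, y up, looking along -z (the intrinsics and any distortion apply to the point x, -y, -z); pixel columns grow to the right and rows downward; lengths in mm; the calibration is good to about 2 mm. A picture is of the moment at which its call begins. camera_params takes no time and is no camera call.
- bot.sign_off(): hands the job in; it is judged then, once.
The state is a dict: "clock": time; "qpos": joint angles; "joint_velocities": joint speeds; "effort": joint torques, N m; "ee_pos": TCP position; "ee_rot": TCP orientation; "wrist_force": force on the tool from outside, world axes, zero at the start; "ft_torque": the same for the moment, N m; "grip_width": opening from 0.0 (shut) to 1.0 (fully open); "grasp_force": force on a finger pad.
Only numpy, scipy, OpenCV 4.12 (cv2) and the standard library are available. Lean on these libraries where they do the work, as an engineer would, in place of code of your own. Each camera call takes 0.05 s, during which the arm holds its last target. There are 200 camera calls.

### The job

On the length-setting jig, roll the loose metal rod off the near ledge into the V-groove without picking it up, then push it along the groove, under the strap, until its end bears firmly on the end stop's screw, and leave it lying there, still touching, with the robot clear of everything. The stop is only lightly clamped at its setting, so feel for the contact and do not shift it; leave the offcut, the tape ring and the bench tools where they are.

Things in the scene. Friction and masses are not known exactly. Their poses are not given: they have to be found in the camera images.
- jig: Fixed metal jig, 146 mm (x) by 360 mm (y), origin at the centre of its underside on the table. A V-groove runs along its own y at x = 0 over the whole length, open at both ends; near ledge on the -x side, a higher flat deck (36 mm above the table, x = +16 to +73 mm) on the +x side, sliding end stop at the +y end.
- groove (a point): Jig point at x = 0, y = 0, 32.7 mm above the table, on the line where the rod's axis lies once seated; axes parallel to the jig's (y along the groove, towards the stop). The groove is a 90 degree V, bottom edge 20 mm above the table; its near lip is at x = -10 mm, 30 mm high, its far lip at x = +16 mm, 36 mm high.
- ledge (a point): Middle of the flat near ledge, at jig x = -40 mm, y = 0, 30 mm above the table. The ledge reaches from x = -10 mm (lip of the groove) to x = -70 mm, where a rim 4 mm wide and 2.5 mm high borders it, over the jig's whole length.
- strap (a point): Middle of the top of the dark strap that bridges the groove at jig y = +55 to +67 mm, 56 mm above the table. The opening under it is 38 mm wide (x = -18 to +20 mm) and clears 21 mm above the ledge, so the seated rod passes below; its legs reach out to x = -26 and +28 mm.
- rod_mid (a point): Centre of the loose plain metal rod, 18 mm diameter, 130 mm long, about 90 g (varies); its y axis is the rod's axis (x and z turn as it rolls). It starts on the near ledge roughly along the groove, well short of the strap. Seated, its axis is 32.7 mm and its top 41.7 mm above the table. Sliding it along the groove takes about 1 N.
- stop_bar (a point): Middle of the front face (looking along the jig's -y) of the end stop's dark crossbar, 45.5 mm above the table; bar top 52.5 mm, black knob on it. It is set within 20 mm either side of jig y = +125 mm and slips along y at about 10 N. From the bar a 12 mm screw, on the seated rod's axis line, stands out 4 to 20 mm towards the rod: how far is not reported, it must be felt or seen.
- offcut: Short upright offcut of the same rod, 18 mm diameter, 30 mm tall, standing on the near ledge beyond the strap; origin at its underside. Bystander.
- tape: Small black ring, 42 mm diameter, 18 mm tall, lying on the far deck; origin at its underside. Bystander.
- driver_a: Screwdriver with red handle on the table, left. Bystander.
- driver_b: Screwdriver with blue handle on the table, right. Bystander.
- pliers: Pliers with orange handles on the table, left. Bystander.
- parts_tray: Grey divided tray, 100 by 140 by 30 mm, on the table, right. Bystander.
- flux: Small jar, 40 mm diameter, 75 mm tall, on the table, right. Bystander.
- rod: The same loose rod as a body; origin at its centre, y along its axis.
- stop: The sliding end stop as a body, with its screw; its origin lies on the table plane, straight below the crossbar's front face at jig x = 0; axes as the jig.
There are look-alikes about, which are no part of the job. What is shaped like the rod but yellow is not meant.

How it is judged (in metres and radians):
On the way, in this order (a step that is already met when the one before it is completed fails the run):
1. the rod lies in the groove, its front end still short of the strap (x of rod_mid in the frame of groove between -0.002 and 0.002 m and z of rod_mid in the frame of groove between -0.002 and 0.002 m and angle between the y axis of rod_mid and the y axis of groove, either way round below 0.04 rad and y of rod_mid in the frame of groove below -0.01 m), for 0.2 s.
2. the rod, lying in the groove, is pressed against the screw of the stop with more than 1 N (x of rod_mid in the frame of groove between -0.002 and 0.002 m and z of rod_mid in the frame of groove between -0.002 and 0.002 m and angle between the y axis of rod_mid and the y axis of groove, either way round below 0.04 rad and contact force between rod and stop above 1 N), for 0.02 s.
At the end, for the whole second after the job is handed in: The rod lies at rest in the groove (axis within 2 mm and 0.04 rad of the groove's axis line), its end touching the screw of the end stop (more than 0.03 N), and the stop within 2 mm of where it was set; the robot touches nothing (x of rod_mid in the frame of groove between -0.002 and 0.002 m and z of rod_mid in the frame of groove between -0.002 and 0.002 m and angle between the y axis of rod_mid and the y axis of groove, either way round below 0.04 rad and contact force between rod and stop above 0.03 N and contact force between each of the fingers, the arm and anything else below 0.1 N and distance of stop_bar from where it was at the start of the episode below 0.002 m and linear speed of rod below 0.01 m/s).
It fails at once if the end stop is shifted by more than 2 mm (distance of stop_bar from where it was at the start of the episode above 0.002 m).
It fails at once if the rod is picked up (its centre more than 20 mm above its place on the ledge) (height (world z) of rod_mid above 0.059 m).
It fails at once if a bystander is moved by more than 20 mm (distance of any of offcut, tape, driver_a, driver_b, pliers, parts_tray, flux from where it was at the start of the episode above 0.02 m).
It also fails if it takes over 51 s, if anything falls off the work surface, if the arm or the gripper's body presses on something with over 40 N, if the wrist force passes 120 N, or if a joint passes its speed limit or range.

## Working session

There is one attempt and no reset: what is moved stays moved. The work goes in short steps, Python scripts to look and compute and a tool call to move; the robot and the scene stay as the last step left them, time stands still between calls to the robot, and variables do not carry over. Pictures are saved under pics/ and viewed, at most 10 in all, crops included, and the job is handed in when it is done.

Besides the shell and the picture viewer there is one more tool, called after ">>>" as name(argument=value, ...), one argument or row to a line, values as JSON. play_rows: Moves the arm, as the interface text tells. Shift numbers are shares of 200 mm and turn numbers shares of 90 degrees, none past 1 either way. Its arguments: {"type":"object","properties":{"steps":{"type":"array","items":{"type":"array"}}},"required":["steps"]}

```bash
ls; mkdir -p pics; python3 - <<'E'
from bench import monitor, vision, bot
import cv2,json
for n in("scene","top"):
    im=vision.read_camera(n); cv2.imwrite(f"pics/{n}0.png",im[:,:,::-1]); print(vision.camera_params(n))
print(monitor.state())
E
```

```text
pics
{'fx': 546.9857728390883, 'fy': 546.9857728390883, 'cx': 323.7950914954873, 'cy': 239.74412660188884, 'distortion': array([0.03440441, 0.        , 0.        , 0.        , 0.        ]), 'origin': array([1065.91851003,  288.17701686, 1070.4916979 ]), 'attitude': array([0.46816046, 0.14384168, 0.25049032, 0.83509877])}
{'fx': 460.39079311657497, 'fy': 460.39079311657497, 'cx': 313.3097580775972, 'cy': 242.0584339372032, 'distortion': array([-0.06011823,  0.        ,  0.        ,  0.        ,  0.        ]), 'origin': array([ 341.88285106,  -43.26897223, 1069.66945645]), 'attitude': array([-0.70172662, -0.06386003,  0.05688043,  0.70729503])}
{'clock': 0.1, 'qpos': array([ 1.10157978e+00,  3.53581218e-01,  1.63406087e+00, -1.65479944e-05,
        1.15521634e+00, -2.40662040e-03]), 'joint_velocities': array([ 0.00062207, -0.00123298, -0.00377843,  0.00101764,  0.00040958,
        0.00217812]), 'effort': array([-9.87733620e-04, -6.06360340e+01, -3.42817962e+01, -8.12048370e-05,
        3.95658659e-03,  1.45691365e-05]), 'ee_pos': array([281.08702319, 557.73913257, 230.63483187]), 'ee_rot': array([-1.40504639e-04,  2.31288193e-01,  9.72885076e-01, -6.17140132e-04]), 'wrist_force': array([-0.75090426, -0.3971505 , -0.85015811]), 'ft_torque': array([ 0.01980747,  0.00647024, -0.03007115]), 'grasp_force': 0.0, 'grip_width': 1.001374410068095}
```

View pics/scene0.png

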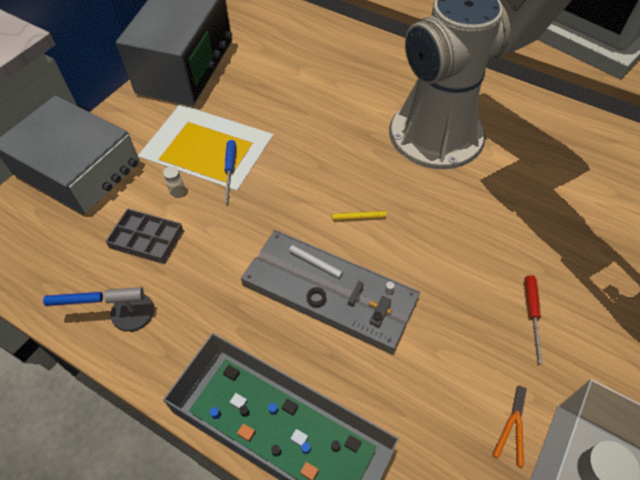

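View pics/top0.png

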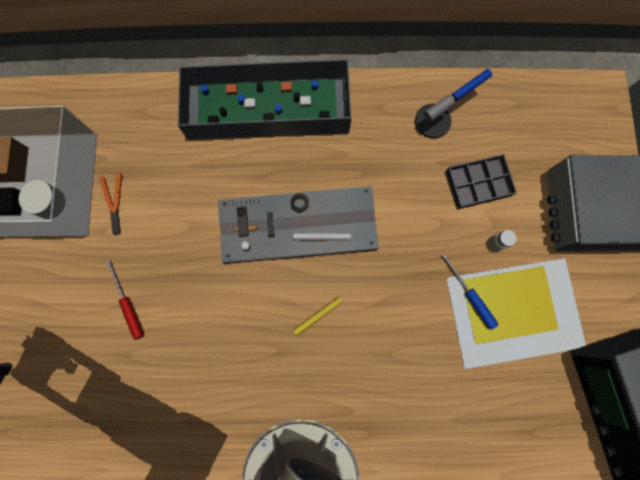

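Candidates for the rod are the grey rod at top (322,237) / scene (315,261), the yellow rod at top (318,316) / scene (360,215), which is excluded by colour, and the brass screw at top (247,229). I choose the grey one and check it in a close crop.

```bash
cat > h.py <<'E'
import numpy as np,cv2
from scipy.spatial.transform import Rotation as R
from bench import monitor, vision, bot
def rot(q): return R.from_quat([q[1],q[2],q[3],q[0]]).as_matrix()
def ray(n,uv):
    c=vision.camera_params(n);K=np.array([[c['fx'],0,c['cx']],[0,c['fy'],c['cy']],[0,0,1]])
    p=cv2.undistortPoints(np.array(uv,float).reshape(-1,1,2),K,c['distortion']).reshape(-1,2)
    d=np.c_[p[:,0],-p[:,1],-np.ones(len(p))]@rot(c['attitude']).T
    return np.array(c['origin']),d
def plane(n,uv,z):
    o,d=ray(n,uv); return o+d*((z-o[2])/d[:,2])[:,None]
def proj(n,P):
    c=vision.camera_params(n);K=np.array([[c['fx'],0,c['cx']],[0,c['fy'],c['cy']],[0,0,1]])
    q=(np.array(P,float).reshape(-1,3)-c['origin'])@rot(c['attitude']); q=q*[1,-1,-1]
    return cv2.projectPoints(q,np.zeros(3),np.zeros(3),K,c['distortion'])[0].reshape(-1,2)
E
python3 - <<'E'
import cv2
a=cv2.imread('pics/top0.png')[180:270,210:385]; cv2.imwrite('pics/c_top.png',cv2.resize(a,None,fx=4.5,fy=4.5,interpolation=cv2.INTER_CUBIC))
a=cv2.imread('pics/scene0.png')[225:355,235:425]; cv2.imwrite('pics/c_sc.png',cv2.resize(a,None,fx=4,fy=4,interpolation=cv2.INTER_CUBIC))
E
```

```text
(no output)
```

View pics/c_top.png

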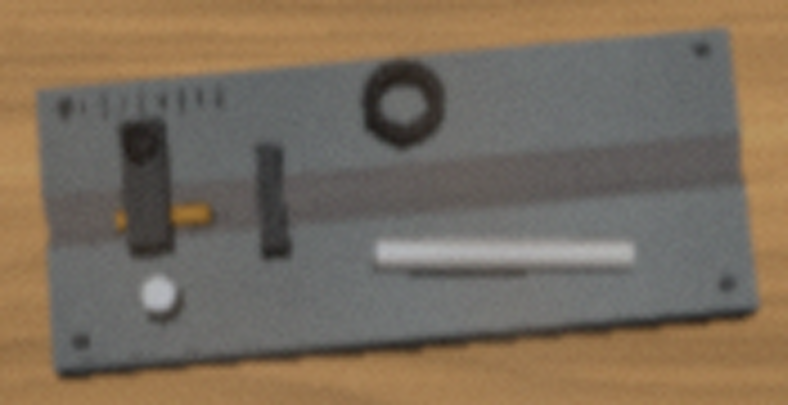

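View pics/c_sc.png

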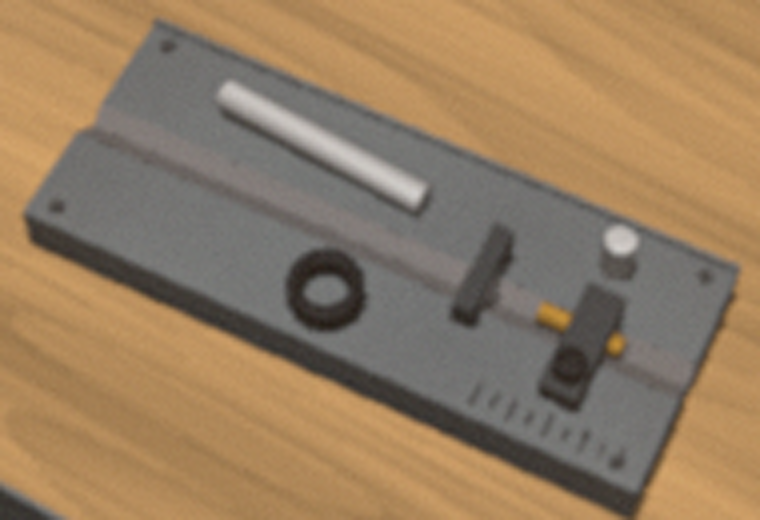

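The crops confirm the plain grey rod: in the top crop it spans (375,253) to (635,252), the brass screw tip is at (211,213), and the strap covers x 258–290. Next I measure the jig pose, rod and screw.

```bash
cat > m.py <<'E'
from h import *
T=lambda p:[(210+(p[0]+.5)/4.5-.5),(180+(p[1]+.5)/4.5-.5)]
S=lambda p:[(235+(p[0]+.5)/4-.5),(225+(p[1]+.5)/4-.5)]
J=[(73,180,36),(73,-180,36),(-73,180,32.5),(-73,-180,32.5)]
for n,f,px in(("top",T,[(38,90),(727,30),(57,373),(757,310)]),("scene",S,[(636,490),(28,215),(738,268),(157,20)])):
    W=np.array([plane(n,[f(p)],j[2])[0] for p,j in zip(px,J)])[:,:2];A=np.array(J)[:,:2]
    c=W.mean(0);B=W-c;th=np.arctan2((A[:,0]*B[:,1]-A[:,1]*B[:,0]).sum(),(A*B).sum())
    Rm=np.array([[np.cos(th),-np.sin(th)],[np.sin(th),np.cos(th)]])
    print(n,"jig",c.round(1),"yaw",round(th,4),"res",(B-A@Rm.T).round(1).tolist())
    loc=lambda p,z:((plane(n,[f(p)],z)[0,:2]-c)@Rm).round(1)
    if n=="top": q=dict(rodL=((375,253),39),rodR=((635,252),39),scr=((211,213),34),strapL=((258,200),56),strapR=((287,200),56),off=((158,296),60),tape=((403,103),54),knob=((142,142),60))
    else: q=dict(rodL=((420,192),39),rodR=((226,95),39),scr=((541,312),34),off=((621,240),60),tape=((327,285),52),barfront=((590,290),52.5))
    for k,(p,z) in q.items(): print(k,loc(p,z),plane(n,[f(p)],z)[0].round(1))
# segmented rod (bright grey) in both views
for n in("top","scene"):
    im=cv2.imread(f'pics/{n}0.png');hs=cv2.cvtColor(im,cv2.COLOR_BGR2HSV)
    m=((hs[...,2]>150)&(hs[...,1]<40)).astype(np.uint8)
    k,l,s,ce=cv2.connectedComponentsWithStats(m)
    for i in range(1,k):
        x,y,w,h,a=s[i]
        if a>100 and 230<x<360 and 200<y<300:
            pts=np.argwhere(l==i)[:,::-1].astype(np.float32); r=cv2.minAreaRect(pts)
            b=cv2.boxPoints(r);print(n,a,r,plane(n,[ce[i]],40)[0])
E
python3 m.py
```

```text
top jig [563.5   2.9] yaw 0.0812 res [[1.0, -0.8], [0.2, 1.3], [-0.6, -2.2], [-0.5, 1.8]]
rodL [-27.9  12. ] [534.7  12.6  39. ]
rodR [ -39.3 -119.1] [ 534. -119.   39.]
scr [ 1.3 94.1] [557.2  96.9  34. ]
strapL [ 1.  67.6] [559.   70.4  56. ]
strapR [-0.3 53.1] [558.9  55.8  56. ]
off [-43.8 120.1] [510.1 119.1  60. ]
tape [44.8 -8.9] [608.9  -2.3  54. ]
knob [ 35.1 123.3] [588.5 128.6  60. ]
scene jig [567.8   6.7] yaw 0.086 res [[-1.2, -2.4], [-0.8, 3.0], [1.8, -1.6], [0.2, 1.1]]
rodL [-33.9   7.2] [533.4  11.   39. ]
rodR [ -41.8 -116.9] [ 536.2 -113.3   39. ]
scr [ 0.8 94.7] [560.5 101.2  34. ]
off [-43.7 118.9] [514.1 121.4  60. ]
tape [45.5 -9.2] [614.    1.5  52. ]
barfront [-13.1 115. ] [544.8 120.2  52.5]
top 226 ((321.9999694824219, 235.5), (55.99999237060547, 2.999999523162842), -0.0) [534.66813375 -53.00743744  40.        ]
scene 321 ((314.982666015625, 260.1004638671875), (56.415748596191406, 5.824254512786865), 28.217357635498047) [534.73094635 -50.47015848  40.        ]
```

The top and scene views put the jig at about (565.5, 5) with yaw 0.083. The rod is at about (535,-52), jig (-35,-54). I'll push with the open fingers behind the rod, tool y along the groove. First I travel at height.

>>> play_rows(
  steps=[
    [[0,0,0],[-0.79,-0.745,0],-1],
    [[0,0,0],[-0.79,-0.745,0],-1],
    [[0,0,0],[-0.79,-0.745,0],-1],
    [[0,0,0],[-0.79,-0.745,0],-1],
    [[0,0,0],[-0.79,-0.745,0],-1],
  ],
)

```text
clock: 0.72
ee_pos: [355.7, 352.1, 231.2]
ee_rot: [-0.0, 0.233, 0.973, -0.0]
wrist_force: [0.3, 0.7, -0.3]
grip_width: 1.001
grasp_force: 0.0
```

>>> play_rows(
  steps=[
    [[0,0,0],[-0.79,-0.745,0],-1],
    [[0,0,0],[-0.79,-0.745,0],-1],
    [[0,0,0],[-0.79,-0.745,0],-1],
    [[0,0,0],[-0.79,-0.745,0],-1],
    [[0,0,0],[-0.79,-0.745,0],-1],
  ],
)

```text
clock: 1.35
ee_pos: [430.0, 149.1, 231.3]
ee_rot: [0.0, 0.233, 0.973, 0.0]
wrist_force: [-0.8, 0.7, 0.6]
grip_width: 1.004
grasp_force: 0.0
```

>>> play_rows(
  steps=[
    [[0,0,-0.35],[-0.79,-0.745,0.4],-1],
    [[0,0,-0.35],[-0.79,-0.745,0.4],-1],
    [[0,0,-0.35],[-0.79,-0.745,0.4],-1],
    [[0,0,-0.35],[-0.79,-0.745,0.4],-1],
    [[0,0,-0.35],[-0.79,-0.745,0.4],-1],
    [[0,0,-0.35],[-0.79,-0.745,0.4],-1],
    [[0,0,-0.35],[-0.79,-0.745,0.4],-1],
  ],
)

```text
clock: 2.22
ee_pos: [503.5, -52.7, 151.7]
ee_rot: [0.0, -0.042, 0.999, 0.0]
wrist_force: [0.5, -0.1, -0.0]
grip_width: 0.998
grasp_force: 0.0
```

```bash
cat > g.py <<'E'
from h import *
import sys
C=np.array([565.5,5,0]);TH=0.083
Rj=R.from_euler('z',TH).as_matrix()
def where():
    s=monitor.state();p=(s['ee_pos']-C)@Rj;Rt=rot(s['ee_rot'])
    ty=Rt[:,1];print("t",s['clock'],"jigTCP",p.round(1),"yaw err deg",round(np.degrees(np.arctan2(ty[1],ty[0])-TH)-90,2),"tilt",Rt[:2,2].round(4),"F",(s['wrist_force']@Rj).round(2),"w",round(s['grip_width'],2))
    return s,Rt
def to(j):
    s,Rt=where();d=(C+Rj@np.array(j,float)-s['ee_pos'])@Rt;print("shares",(d/200).round(4))
E
python3 - <<'E'
from g import *
to([-67,-54,60])
im=vision.read_camera("scene");cv2.imwrite("pics/s1.png",cv2.resize(im[180:330,200:400,::-1],None,fx=4,fy=4,interpolation=cv2.INTER_CUBIC))
E
```

```text
t 2.225 jigTCP [-66.6 -52.3 151.7] yaw err deg 0.08 tilt [0.0004 0.0003] F [ 0.46 -0.13 -0.01] w 1.0
shares [ 0.0023 -0.0084  0.4583]
```

>>> play_rows(
  steps=[
    [[0,0,0],[0.02,0,0.25],-1],
    [[0,0,0],[0.02,0,0.5],-1],
    [[0,0,0],[0.02,0,0.5],-1],
    [[0,0,0],[0.02,0,0.5],-1],
  ],
)

```text
clock: 2.78
ee_pos: [500.4, -54.2, 52.8]
ee_rot: [0.001, -0.042, 0.999, -0.0]
wrist_force: [-0.3, 0.3, 0.9]
grip_width: 0.999
grasp_force: 0.0
```

```bash
python3 - <<'E'
from g import *
where()
a=vision.read_camera("scene")[170:330,200:400,::-1];b=vision.read_camera("top")[180:280,210:385,::-1]
a=cv2.resize(a,None,fx=3,fy=3,interpolation=cv2.INTER_CUBIC);cv2.imwrite("pics/s2.png",a)
E
```

```text
t 2.775 jigTCP [-69.8 -53.6  52.8] yaw err deg 0.04 tilt [ 0.0015 -0.0001] F [-0.32  0.29  0.94] w 1.0
```

View pics/s2.png

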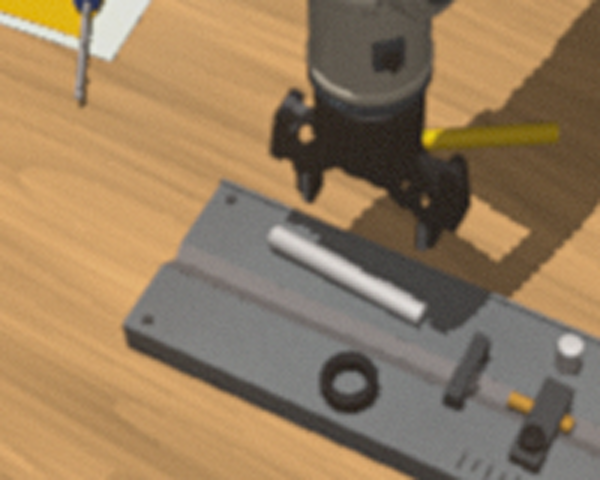

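The fingertips are at crop (308,198) and (424,245), and the rod lies ahead of them undisturbed. I check tip height against the calibration.

```bash
python3 - <<'E'
from g import *
for z in(50,57,65,72):
    print(z,[((proj("scene",C+Rj@np.array([-66,-53.6+s*46,z]))[0]-[200,170])*3).round() for s in(-1,1)])
E
```

```text
50 [array([309., 208.]), array([420., 255.])]
57 [array([308., 203.]), array([420., 250.])]
65 [array([308., 197.]), array([420., 244.])]
72 [array([308., 192.]), array([421., 239.])]
```

>>> play_rows(
  steps=[
    [[0,0,0],[0,0,0.07],-1],
    [[0,0,0],[0,0,0.14],-1],
    [[0,0,0],[0,0,0.14],-1],
    [[0,0,0],[-0.02,0,0.14],-1],
    [[0,0,0],[-0.04,0,0.14],-1],
    [[0,0,0],[-0.06,0,0.14],-1],
    [[0,0,0],[-0.075,0,0.14],-1],
    [[0,0,0],[-0.09,0,0.14],-1],
    [[0,0,0],[-0.105,0,0.14],-1],
    [[0,0,0],[-0.12,0,0.14],-1],
    [[0,0,0],[-0.135,0,0.14],-1],
    [[0,0,0],[-0.15,0,0.14],-1],
    [[0,0,0],[-0.15,0,0.14],-1],
  ],
)

```text
clock: 4.5
ee_pos: [529.6, -52.2, 23.3]
ee_rot: [0.0, -0.041, 0.999, -0.0]
wrist_force: [-0.1, 0.1, -0.3]
grip_width: 0.999
grasp_force: 0.0
```

```bash
python3 - <<'E'
from g import *
where()
a=vision.read_camera("scene")[205:325,230:390,::-1]
a=cv2.resize(a,None,fx=4,fy=4,interpolation=cv2.INTER_CUBIC);cv2.imwrite("pics/s3.png",a)
E
```

```text
t 4.5 jigTCP [-40.5 -54.   23.3] yaw err deg -0.0 tilt [ 0.0003 -0.    ] F [-0.06  0.11 -0.25] w 1.0
```

View pics/s3.png

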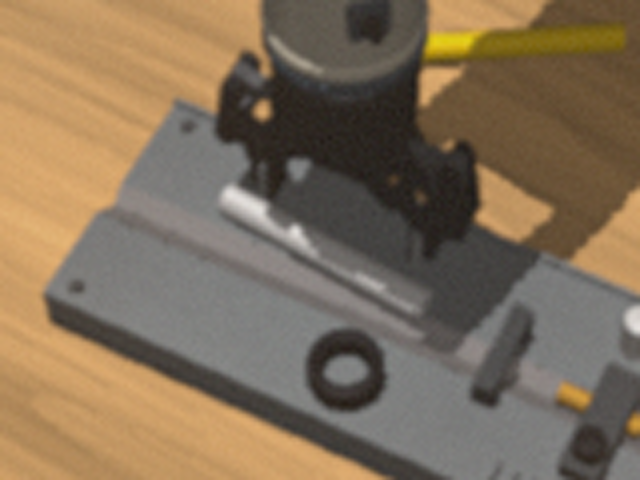

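The rod has rolled ahead of the fingers, with ends at crop (230,200) and (420,300), close to the groove lip. I push on to the lip slowly.

>>> play_rows(
  steps=[
    [[0,0,0],[-0.015,0,0],-1],
    [[0,0,0],[-0.03,0,0],-1],
    [[0,0,0],[-0.04,0,0],-1],
    [[0,0,0],[-0.05,0,0],-1],
    [[0,0,0],[-0.06,0,0],-1],
    [[0,0,0],[-0.07,0,0],-1],
    [[0,0,0],[-0.08,0,0],-1],
    [[0,0,0],[-0.09,0,0],-1],
    [[0,0,0],[-0.095,0,0],-1],
    [[0,0,0],[-0.095,0,0],-1],
    [[0,0,0],[-0.07,0,0],-1],
    [[0,0,0],[0,0,-0.1],-1],
    [[0,0,0],[0.1,0,-0.4],-1],
    [[0,0,0],[0.2,0,-0.4],-1],
    [[0,0,0],[0.2,0,-0.4],-1],
  ],
)

```text
clock: 6.42
ee_pos: [488.1, -55.6, 103.7]
ee_rot: [-0.0, -0.041, 0.999, 0.0]
wrist_force: [0.2, 0.3, 0.2]
grip_width: 0.997
grasp_force: 0.0
```

```bash
python3 - <<'E'
from g import *
where()
a=vision.read_camera("scene")[225:355,235:425,::-1];b=vision.read_camera("top")[180:270,210:385,::-1]
a=cv2.resize(a,(600,410),interpolation=cv2.INTER_CUBIC);b=cv2.resize(b,(350,180),interpolation=cv2.INTER_CUBIC)
cv2.imwrite("pics/s4.png",np.vstack([a,np.pad(b,((0,0),(0,250),(0,0)))]))
E
```

```text
t 6.425 jigTCP [-82.1 -53.9 103.7] yaw err deg -0.02 tilt [-0.0002  0.    ] F [0.22 0.31 0.16] w 1.0
```

View pics/s4.png

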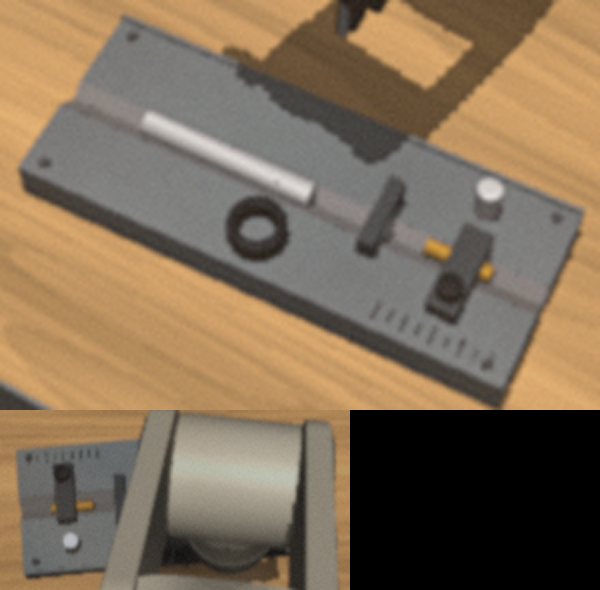

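The rod is seated in the groove, ends at crop (147,122) and (308,195), short of the strap at (382,215).

```bash
python3 - <<'E'
from g import *
k=190/600;k2=130/410
for p,z in(((143,122),38),((313,196),38),((228,158),41.7),((427,247),34)):
    print(((plane("scene",[[235+p[0]*k,225+p[1]*k2]],z)[0]-C)@Rj).round(1))
to([-2,-140,90])
E
```

```text
[   6.4 -118.    38. ]
[ 5.7 13.4 38. ]
[  7.2 -50.7  41.7]
[ 4.1 97.6 34. ]
t 6.525 jigTCP [-80.6 -54.  103.1] yaw err deg -0.01 tilt [0.0001 0.    ] F [ 0.85 -0.6   0.  ] w 1.0
shares [-0.3933 -0.4298  0.0655]
```

>>> play_rows(
  steps=[
    [[0,0,0],[-0.2,-0.22,0],1],
    [[0,0,0],[-0.398,-0.445,0],1],
    [[0,0,0],[-0.398,-0.445,0],1],
    [[0,0,0],[-0.398,-0.445,0],1],
    [[0,0,0],[-0.398,-0.445,0.1],1],
    [[0,0,0],[-0.398,-0.445,0.1],1],
    [[0,0,0],[-0.398,-0.445,0.1],1],
  ],
)

```text
clock: 7.4
ee_pos: [575.9, -137.0, 83.5]
ee_rot: [-0.0, -0.042, 0.999, 0.0]
wrist_force: [0.6, 0.1, 1.1]
grip_width: -0.001
grasp_force: 0.0
```

```bash
python3 - <<'E'
from g import *
to([-1,-143,35])
E
```

```text
t 7.4 jigTCP [  -1.5 -142.4   83.5] yaw err deg 0.04 tilt [-0.0005  0.0002] F [0.63 0.07 1.06] w -0.0
shares [-0.0024 -0.0032  0.2427]
```

>>> play_rows(
  steps=[
    [[0,0,0],[0,0,0.12],1],
    [[0,0,0],[0,0,0.24],1],
    [[0,0,0],[0,0,0.24],1],
    [[0,0,0],[0,0,0.24],1],
  ],
)

```text
clock: 7.9
ee_pos: [576.8, -137.6, 36.4]
ee_rot: [0.001, -0.042, 0.999, -0.0]
wrist_force: [0.1, 0.4, 0.5]
grip_width: -0.003
grasp_force: 0.0
```

>>> play_rows(
  steps=[
    [[0,0,0],[0,0.015,0],1],
    [[0,0,0],[0,0.03,0],1],
    [[0,0,0],[0,0.045,0],1],
    [[0,0,0],[0,0.06,0],1],
    [[0,0,0],[0,0.08,0],1],
    [[0,0,0],[0,0.1,0],1],
    [[0,0,0],[0,0.125,0],1],
    [[0,0,0],[0,0.15,0],1],
    [[0,0,0],[0,0.175,0],1],
    [[0,0,0],[0,0.2,0],1],
    [[0,0,0],[0,0.225,0],1],
    [[0,0,0],[0,0.25,0],1],
    [[0,0,0],[0,0.275,0],1],
    [[0,0,0],[0,0.3,0],1],
    [[0,0,0],[0,0.32,0],1],
    [[0,0,0],[0,0.335,0],1],
    [[0,0,0],[0,0.345,0],1],
    [[0,0,0],[0,0.35,0],1],
    [[0,0,0],[0,0.35,0],1],
  ],
)

```text
clock: 10.28
ee_pos: [570.3, -67.8, 35.3]
ee_rot: [-0.0, -0.041, 0.999, 0.0]
wrist_force: [0.1, -0.7, 0.4]
grip_width: 0.002
grasp_force: 0.2
```

```bash
python3 - <<'E'
from g import *
where()
a=vision.read_camera("scene")[225:355,235:425,::-1]
cv2.imwrite("pics/s5.png",cv2.resize(a,None,fx=4,fy=4,interpolation=cv2.INTER_CUBIC))
E
```

```text
t 10.275 jigTCP [ -1.2 -72.9  35.3] yaw err deg -0.0 tilt [-0.      0.0001] F [ 0.05 -0.73  0.39] w 0.0
```

View pics/s5.png

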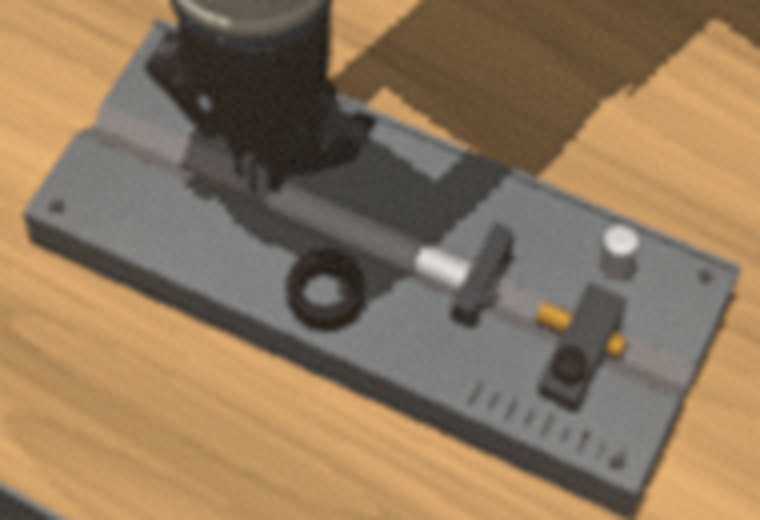

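The rod slides well; its front is under the strap, at about crop (485,285), with the screw tip at (541,312), roughly 28 mm ahead. I continue, slowing down.

>>> play_rows(
  steps=[
    [[0,0,0],[0,0.01,0],1],
    [[0,0,0],[0,0.02,0],1],
    [[0,0,0],[0,0.03,0],1],
    [[0,0,0],[0,0.04,0],1],
    [[0,0,0],[0,0.05,0],1],
    [[0,0,0],[0,0.06,0],1],
    [[0,0,0],[0,0.07,0],1],
    [[0,0,0],[0,0.075,0],1],
    [[0,0,0],[0,0.08,0],1],
    [[0,0,0],[0,0.08,0],1],
  ],
)

```text
clock: 11.58
ee_pos: [569.0, -51.8, 35.3]
ee_rot: [-0.0, -0.041, 0.999, 0.0]
wrist_force: [0.4, 0.9, 0.9]
grip_width: -0.0
grasp_force: 0.1
```

```bash
python3 - <<'E'
from g import *
where()
a=vision.read_camera("scene")[270:330,325:405,::-1]
cv2.imwrite("pics/s6.png",cv2.resize(a,None,fx=8,fy=8,interpolation=cv2.INTER_CUBIC))
E
```

```text
t 11.575 jigTCP [ -1.2 -56.9  35.3] yaw err deg -0.0 tilt [-0.      0.0001] F [0.51 0.85 0.91] w -0.0
```

View pics/s6.png

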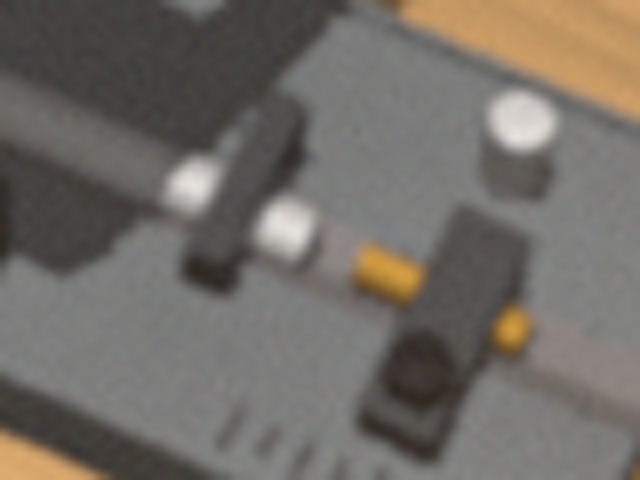

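The rod front shows past the strap at crop (315,235) and the screw tip is at (357,262), a gap of about 12 mm. I advance 7 mm, then feel forward.

>>> play_rows(
  steps=[
    [[0,0,0],[0,0.0075,0],1],
    [[0,0,0],[0,0.015,0],1],
    [[0,0,0],[0,0.0225,0],1],
    [[0,0,0],[0,0.03,0],1],
    [[0,0,0],[0,0.035,0],1],
    [[0,0,0],[0,0.035,0],1],
  ],
)

```text
clock: 12.38
ee_pos: [568.4, -44.8, 35.3]
ee_rot: [-0.0, -0.042, 0.999, 0.0]
wrist_force: [0.5, -0.5, 0.3]
grip_width: -0.003
grasp_force: 0.1
```

>>> play_rows(
  steps=[
    [[0,0,0],[0,0.0025,0],1],
    [[0,0,0],[0,0.005,0],1],
    [[0,0,0],[0,0.0075,0],1],
    [[0,0,0],[0,0.0075,0],1],
  ],
)

```text
clock: 12.88
ee_pos: [568.3, -43.4, 35.3]
ee_rot: [-0.0, -0.041, 0.999, 0.0]
wrist_force: [-0.6, -2.2, 0.6]
grip_width: -0.002
grasp_force: 0.5
```

```bash
python3 - <<'E'
from g import *
where()
a=vision.read_camera("scene")[270:330,325:405,::-1]
cv2.imwrite("pics/s7.png",cv2.resize(a,None,fx=8,fy=8,interpolation=cv2.INTER_CUBIC))
# profile along the groove between rod and screw
for t in range(0,13):
    p=np.array([355,290])+np.array([357-285,262-222])/8/9*t*1.0
    x,y=(np.array([285,222])+np.array([72,40])*t/9)/8
    print(t,np.round((x,y),1),a[int(round(y)),int(round(x))].tolist())
E
```

```text
t 12.875 jigTCP [ -1.2 -48.5  35.3] yaw err deg -0.0 tilt [-0.  0.] F [-0.83 -2.13  0.61] w -0.0
0 [35.6 27.8] [214, 218, 221]
1 [36.6 28.3] [213, 216, 221]
2 [37.6 28.9] [215, 220, 221]
3 [38.6 29.4] [217, 222, 225]
4 [39.6 30. ] [219, 224, 226]
5 [40.6 30.5] [190, 195, 199]
6 [41.6 31.1] [135, 138, 142]
7 [42.6 31.6] [105, 111, 119]
8 [43.6 32.2] [96, 127, 154]
9 [44.6 32.8] [67, 137, 179]
10 [45.6 33.3] [59, 144, 193]
11 [46.6 33.9] [58, 134, 180]
12 [47.6 34.4] [62, 144, 193]
```

```bash
cat > f.py <<'E'
from g import *
F=[]
for i in range(8):
    im=vision.read_camera("scene");F.append(monitor.state()['wrist_force']@Rj)
F=np.array(F);print(F.mean(0).round(2),F.std(0).round(2));where()
E
python3 f.py
```

```text
[-0.22 -0.81  0.04] [0.61 0.5  0.42]
t 13.325 jigTCP [ -1.2 -48.5  35.3] yaw err deg -0.0 tilt [-0.  0.] F [-0.13 -1.69  0.77] w 0.0
```

>>> play_rows(
  steps=[
    [[0,0,0],[0,0.0025,0],1],
    [[0,0,0],[0,0.005,0],1],
    [[0,0,0],[0,0.005,0],1],
  ],
)

```text
clock: 13.7
ee_pos: [568.2, -42.4, 35.3]
ee_rot: [-0.0, -0.042, 0.999, 0.0]
wrist_force: [-0.2, -1.1, 0.3]
grip_width: -0.001
grasp_force: 0.5
```

```bash
python3 f.py
```

```text
[ 0.26 -0.41  0.68] [0.65 0.7  0.22]
t 14.1 jigTCP [ -1.2 -47.5  35.3] yaw err deg -0.0 tilt [-0.0001  0.    ] F [ 0.15 -0.79  0.55] w -0.0
```

>>> play_rows(
  steps=[
    [[0,0,0],[0,0.002,0],1],
    [[0,0,0],[0,0.004,0],1],
    [[0,0,0],[0,0.004,0],1],
  ],
)

```text
clock: 14.48
ee_pos: [568.2, -41.6, 35.3]
ee_rot: [0.0, -0.041, 0.999, -0.0]
wrist_force: [0.6, -1.3, 1.0]
grip_width: 0.003
grasp_force: 0.5
```

```bash
python3 f.py
```

```text
[ 0.25 -0.62 -0.02] [0.48 0.41 0.49]
t 14.875 jigTCP [ -1.2 -46.7  35.3] yaw err deg 0.0 tilt [ 0.0001 -0.    ] F [ 0.53 -0.51  0.11] w -0.0
```

>>> play_rows(
  steps=[
    [[0,0,0],[0,0.002,0],1],
    [[0,0,0],[0,0.004,0],1],
    [[0,0,0],[0,0.004,0],1],
  ],
)

```text
clock: 15.25
ee_pos: [568.1, -40.8, 35.3]
ee_rot: [0.0, -0.041, 0.999, 0.0]
wrist_force: [0.2, -0.5, 0.1]
grip_width: 0.003
grasp_force: 0.5
```

```bash
python3 f.py; python3 - <<'E'
from g import *
a=vision.read_camera("scene")[270:330,325:405,::-1].astype(int)
for t in range(4,11):
    x,y=(np.array([285,222])+np.array([72,40])*t/9)/8; print(np.round((x,y),1),a[int(round(y)),int(round(x))].tolist())
E
```

```text
[ 0.18 -0.76  0.2 ] [0.51 0.58 0.44]
t 15.65 jigTCP [ -1.2 -45.9  35.3] yaw err deg 0.0 tilt [-0.0001  0.    ] F [ 0.3  -0.3  -0.15] w 0.0
[39.6 30. ] [216, 220, 222]
[40.6 30.5] [214, 218, 222]
[41.6 31.1] [203, 204, 206]
[42.6 31.6] [125, 126, 133]
[43.6 32.2] [80, 115, 142]
[44.6 32.8] [63, 134, 177]
[45.6 33.3] [60, 143, 192]
```

>>> play_rows(
  steps=[
    [[0,0,0],[0,0.002,0],1],
    [[0,0,0],[0,0.004,0],1],
    [[0,0,0],[0,0.004,0],1],
  ],
)

```text
clock: 16.08
ee_pos: [568.0, -40.0, 35.3]
ee_rot: [0.0, -0.041, 0.999, -0.0]
wrist_force: [-0.6, -0.7, 1.3]
grip_width: 0.003
grasp_force: 0.5
```

```bash
python3 f.py
```

```text
[-0.01 -0.63  0.42] [0.49 0.42 0.66]
t 16.475 jigTCP [ -1.2 -45.1  35.3] yaw err deg -0.0 tilt [-0.  0.] F [ 0.52 -0.28  1.85] w -0.0
```

>>> play_rows(
  steps=[
    [[0,0,0],[0,0.002,0],1],
    [[0,0,0],[0,0.003,0],1],
    [[0,0,0],[0,0.003,0],1],
  ],
)

```text
clock: 16.85
ee_pos: [568.0, -39.4, 35.3]
ee_rot: [0.0, -0.042, 0.999, -0.0]
wrist_force: [-0.5, -0.9, 0.4]
grip_width: -0.002
grasp_force: 0.5
```

```bash
python3 f.py
```

```text
[-0.03 -0.86  0.13] [0.51 0.59 0.63]
t 17.25 jigTCP [ -1.2 -44.5  35.3] yaw err deg 0.0 tilt [ 0. -0.] F [-0.27 -0.58  0.81] w -0.0
```

>>> play_rows(
  steps=[
    [[0,0,0],[0,0.002,0],1],
    [[0,0,0],[0,0.003,0],1],
    [[0,0,0],[0,0.003,0],1],
  ],
)

```text
clock: 17.62
ee_pos: [567.9, -38.8, 35.3]
ee_rot: [-0.0, -0.041, 0.999, -0.0]
wrist_force: [0.2, -1.2, 0.4]
grip_width: 0.0
grasp_force: 0.5
```

```bash
python3 f.py
```

```text
[-0.14 -0.47  0.28] [0.44 0.42 0.33]
t 18.025 jigTCP [ -1.2 -43.9  35.3] yaw err deg -0.0 tilt [0. 0.] F [ 0.36 -0.57  0.71] w 0.0
```

>>> play_rows(
  steps=[
    [[0,0,0],[0,0.002,0],1],
    [[0,0,0],[0,0.003,0],1],
    [[0,0,0],[0,0.003,0],1],
  ],
)

```text
clock: 18.4
ee_pos: [567.9, -38.3, 35.3]
ee_rot: [0.0, -0.041, 0.999, -0.0]
wrist_force: [0.1, -0.2, 0.6]
grip_width: 0.006
grasp_force: 0.6
```

```bash
python3 f.py;  python3 - <<'E'
from g import *
a=vision.read_camera("scene")[270:330,325:405,::-1].astype(int)
for t in range(4,11):
    x,y=(np.array([285,222])+np.array([72,40])*t/9)/8; print(np.round((x,y),1),a[int(round(y)),int(round(x))].tolist())
E
```

```text
[-0.01 -1.24  0.44] [0.64 0.65 0.62]
t 18.8 jigTCP [ -1.2 -43.3  35.3] yaw err deg -0.0 tilt [-0.0001  0.    ] F [ 0.88 -0.48  0.63] w 0.0
[39.6 30. ] [215, 218, 222]
[40.6 30.5] [216, 220, 223]
[41.6 31.1] [219, 224, 224]
[42.6 31.6] [200, 202, 207]
[43.6 32.2] [146, 163, 180]
[44.6 32.8] [67, 133, 175]
[45.6 33.3] [60, 144, 193]
```

>>> play_rows(
  steps=[
    [[0,0,0],[0,0.002,0],1],
    [[0,0,0],[0,0.002,0],1],
  ],
)

```text
clock: 19.1
ee_pos: [567.9, -38.1, 35.3]
ee_rot: [0.0, -0.042, 0.999, -0.0]
wrist_force: [-0.7, -4.1, -0.4]
grip_width: 0.002
grasp_force: 2.0
```

```bash
python3 f.py
```

```text
[-0.15 -4.65  0.05] [0.56 0.65 0.72]
t 19.5 jigTCP [ -1.2 -43.1  35.3] yaw err deg 0.0 tilt [ 0.     -0.0002] F [ 0.76 -5.01  1.1 ] w 0.0
```

Contact is felt: about 4.7 N, so roughly 4 N on the screw, below the 10 N slip. I back off along the groove, then lift.

>>> play_rows(
  steps=[
    [[0,0,0],[0,-0.001,0],1],
    [[0,0,0],[0,-0.002,0],1],
    [[0,0,0],[0,-0.004,0],1],
    [[0,0,0],[0,-0.01,0],1],
    [[0,0,0],[0,-0.04,0],1],
    [[0,0,0],[0,-0.1,0],1],
    [[0,0,0],[0,-0.1,-0.2],1],
    [[0,0,0],[0,-0.2,-0.5],1],
    [[0,0,0],[0,-0.3,-0.6],1],
    [[0,0,0],[0,-0.3,-0.6],1],
    [[0,0,0],[0,-0.3,-0.6],1],
    [[0,0,0],[0,-0.3,-0.6],1],
  ],
)

```text
clock: 21.0
ee_pos: [571.8, -97.1, 153.8]
ee_rot: [-0.001, -0.042, 0.999, 0.0]
wrist_force: [0.2, 0.3, -1.8]
grip_width: 0.004
grasp_force: 0.0
```

```bash
python3 - <<'E'
from g import *
where()
im=vision.read_camera("scene")[:,:,::-1];a=im[270:330,325:405]
o=cv2.imread('pics/scene0.png')[270:330,325:405]
print("stop/screw region mean diff",np.abs(a.astype(int)-o)[28:,46:].mean())
cv2.imwrite("pics/s8.png",np.hstack([cv2.resize(x,None,fx=5,fy=5,interpolation=cv2.INTER_CUBIC) for x in(o,a)]))
E
```

```text
t 21.0 jigTCP [  -2.2 -102.3  153.8] yaw err deg 0.02 tilt [-0.0026  0.0006] F [ 0.17  0.26 -1.76] w 0.0
stop/screw region mean diff 10.121936274509803
```

View pics/s8.png

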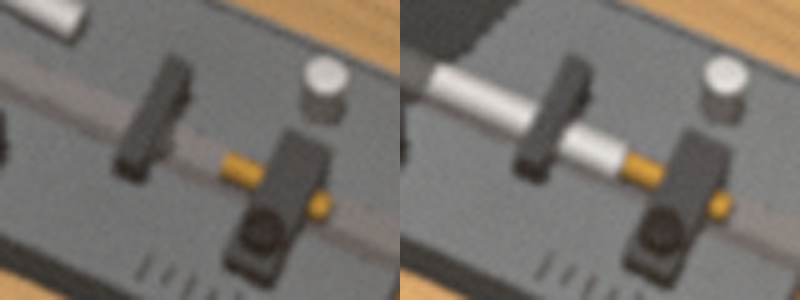

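The rod end meets the screw at (625,163). The stop, at (285,205) before and (685,205) now, is unmoved within its panel, and the arm is clear. I hand the job in.

```bash
python3 -c "
from bench import bot
print(bot.sign_off())"
```

```text
the job is handed in; nothing more can be done
None
```

The job is handed in: the rod was rolled into the groove and pushed under the strap until it pressed on the screw with about 4 N. It was left touching, the stop shows no visible shift in the before-and-after pictures, and the arm is clear; the sign-off gave no verdict.

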